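Open the showcase door on the sand timer by its push catch

TASK

A customer wants to look at the sand timer in the counter showcase. Push gently on the door of the bay it stands in, at the steel push pad near its free edge, until the push-to-open catch lets go and the spring sets the door ajar; then reach a fingertip behind the free edge and push the door wide open, to about a right angle. Leave the other door shut, and do not grasp, shift or lift the timer or anything else.

Things in the scene. Friction and masses are not known exactly. Their poses are not given: they have to be found in the camera images.
- showcase: clear showcase fixed to the worktop, two bays, doors towards the robot: 110 mm deep (x), 270 wide (y), 151 high, dark plinth 26 high. Origin: centre of its underside; x to its back, y to the robot's left. Doors' outer faces at x = -55 mm, flush with the plinth; the top starts 11 mm behind; bay floors at z = 30. In each bay a grey catch housing, 17 mm high, stands behind the door
- left_door (a joint): robot's left (+y) door, clear, no handle, 127 wide, 118 high (z 32 to 150), 5 mm thick, hinged at its outer edge, free edge at the middle. rad: 0 shut, + open to the robot, stop 1.8. Pushed in 4 mm at the pad (about 3 N; bottoms at -0.037) the catch trips; as the finger backs off a spring brings the door to about 0.38 (free edge 47 mm out). Then it swings with light friction and stays put
- right_door (a joint): robot's right (-y) door, the mirror image of the left: hinged at its outer (right) edge, free edge at the showcase's middle, 3 mm from the left door's. Same sizes, same catch and spring, same joint values: 0 shut and latched, negative pushed in, positive open towards the robot
- left_door_pad (a point): centre of the round steel push pad, 18 mm across, on the outer face of the left door, 28 mm from its free edge, 99 mm from the hinge line, 100 mm above the worktop; it moves with the door. Site axes are the door's: x inward through the door, y along it to the left, z up
- right_door_pad (a point): the same pad on the right door, 28 mm from its free edge; y of its axes points left along the door
- left_door_hinge (a point): point on the left door's upright hinge line, 100 mm above the worktop; in the showcase's frame the line is at x = -52.5, y = +128.5 mm
- right_door_hinge (a point): point on the right door's upright hinge line, 100 mm above the worktop; in the showcase's frame the line is at x = -52.5, y = -128.5 mm
- sand_timer: sand timer on show in one of the two bays (either one): glass with a dark brown wooden disc at each end and thin posts, 36 mm across, 85 mm high; origin at the centre of its underside, z up. Its y in the showcase's frame is positive in the left bay, negative in the right bay
- dice_tin: round printed tin on show in the other bay, 68 mm across, 46 mm high; origin at the centre of its underside
- counter_bell: chrome call bell, 87 mm across, 58 mm high, loose on the counter at the left, in front of a fixed display tower; origin under its centre. The tower: blue, hung with packs, 0.7 m high, axis at x = 0.52, y = 0.50 m in the robot frame; keep the arm 0.2 m clear of that axis
- note_pad: pad of order slips, 78 x 104 x 12 mm, lying in front of the showcase, lower than the doors; origin under its centre
- pencil: yellow pencil, about 160 mm long, 8 mm thick, lying in front of the showcase, lower than the doors; origin under its middle
- red_pawn: red pawn, 22 mm across, 35 mm high, standing near the robot's edge of the counter; origin under its centre
- yellow_pawn: yellow pawn, 22 mm across, 35 mm high, near the red one; origin under its centre
- paint_pot: small white and blue paint pot with a black cap, 30 mm across, 46 mm high, standing left of the showcase; origin under its centre
- pocket_pack: tan and pink pocket card box, 75 x 24 x 98 mm, standing left of the showcase; origin under its centre
- tape_roll: roll of brown tape, 58 mm across, 24 mm high, at the right front corner; origin under its centre

How it is judged:
By the outcome, as a careful person would: the job done as asked, in the order asked, and still so for the second after the job is handed in, with the robot touching nothing.
It also fails if it takes over 48 s, if anything falls off the work surface, if the arm or the gripper's body presses on something with over 40 N, if the wrist force passes 120 N, or if a joint passes its speed limit or range.

ROBOT

A 6-joint arm with a two-finger parallel gripper is mounted at the origin on a cart in front of the work surface, level with it; the furniture and walls round the work are solid. World frame = base frame: x ahead of the robot, y to its left, z up, the work surface at z = 0. Lengths are in m, angles in rad, forces in N, time in s.
With the tool pointing down it reaches from about 0.35 to 0.775 m from the base axis. Payload 7.3 kg.
Tool frame: the origin (TCP) lies at the centre of the arm's flange, where the gripper is bolted on; the fingertips stand 178 mm ahead of it and the grasp point (between the pads) lies 159 mm ahead of it (tip_extent is the distance from the TCP to the fingertips, in m); z points along the fingers, y is the line along which they close (so a half turn about z gives the same grasp; the last joint's range is limited). The gripper opens to 92 mm and grips with 3 to 60 N. Pads are 19 mm wide; open, the fingers measure 130 mm over their backs; the gripper's body (75 mm by 190 mm) begins 47 mm behind the grasp point.
Start: joints at [0.968, 0.342, 1.524, -0, 1.275, -0.146], TCP at [0.232, 0.471, 0.405] pointing down, gripper open.
Joint ranges: [-2.53, 2.53], [-0.77, 2.02], [0.04, 2.7], [-1, 4.14], [0.28, 2.66], [-3.11, 3.11]. Speed limits (rad/s): [2.57, 2.57, 3.14, 3.14, 3.14, 3.14].

INTERFACE

Orientations are given as [roll, pitch, yaw] about the fixed x, y, z axes, in that order (R = Rz(yaw) Ry(pitch) Rx(roll)).
In Python, from cell import * gives the robot as it stands.
- The arm moves only by the tool arm_command, never from a script. Its arguments are lists of equal length, an entry for each row: "xyz": the shift along the world's x, y, z in mm, a list of three; "spin": the turn about the world's z in degrees. In form: {"xyz": [[tx, ty, tz], ...], "spin": [spin, ...]}. A call has 1 to 20 rows; each row shifts and turns the commanded pose from where the row before left it; what a row does not reach is not made up. A row lasts 1/10 s, in which the tool goes at most 50 mm and 8.59 degrees, less where a joint would pass 70% of its speed; a pose out of reach is approached as far as the arm can. A call with a gripper value outside its range is refused whole. "jaw" is the opening, from -1 (shut) to 1 (fully open), set as the call begins (left out, the last holds). The fingers move at their own pace and stop on an object; "squeeze" is the grip in N (left out, the last holds). Time passes only in rows, so rows that do not move let the fingers close. It gives the time, the measured TCP pose, the force, the opening and the grip force at its end, in the units of the state.
- observe(): the state, without advancing time (a new reading comes with each control period).
- read_camera(name): name is "scene" or "top"; returns a dict with "img" (384x512x3 uint8, red, green, blue), "depth" (384x512 float32, m along the optical axis (not along the pixel's ray), 0 where there is no reading), "fx", "fy", "cx", "cy" (pixels), "world_from_camera" (4x4, takes a point from camera to world coordinates). Camera axes: x right, y up, looking along -z (the intrinsics and any distortion apply to the point x, -y, -z); pixel columns grow to the right and rows downward; lengths in m; the calibration is good to about 2 mm. A picture is of the moment at which its call begins.
- hand_in(): hands the job in; it is judged then, once.
The state is a dict: "time": time; "qpos": joint angles; "qvel": joint speeds; "joint_efforts": joint torques, N m; "tool_pos": TCP position; "tool_rot": TCP orientation; "contact_force": force on the tool from outside, world axes, zero at the start; "torque": the same for the moment, N m; "opening": finger opening in m; "grip_force": force on a finger pad.
Only numpy, scipy, OpenCV 4.12 (cv2) and the standard library are available. Lean on these libraries where they do the work, as an engineer would, in place of code of your own. Each camera call takes 0.05 s, during which the arm holds its last target. There are 200 camera calls.

## Working session

There is one attempt and no reset: what is moved stays moved. The work goes in short steps, Python scripts to look and compute and a tool call to move; the robot and the scene stay as the last step left them, time stands still between calls to the robot, and variables do not carry over. Pictures are saved under pics/ and viewed, at most 10 in all, crops included, and the job is handed in when it is done.

Besides the shell and the picture viewer there is one more tool, called as name(argument=value, ...), one argument or row to a line, values as JSON. arm_command: Moves the arm, as the interface text tells. Its arguments: {"type":"object","properties":{"xyz":{"type":"array","items":{"type":"array","items":{"type":"number"}}},"spin":{"type":"array","items":{"type":"number"}},"jaw":{"type":"number"},"squeeze":{"type":"number"}},"required":["xyz","spin"]}

```bash
mkdir -p pics; ls
python3 - <<'E'
from cell import *
import cv2,numpy as np
s=observe();print({k:np.round(v,3).tolist() for k,v in s.items()})
for n in("scene","top"):
    c=read_camera(n);np.savez(f"{n}0.npz",**c)
    cv2.imwrite(f"pics/{n}0.png",cv2.resize(c["img"][:,:,::-1],(800,600),interpolation=cv2.INTER_CUBIC))
    print(n,c["fx"],c["fy"],c["cx"],c["cy"],np.round(c["world_from_camera"],3).tolist(),[k for k in c])
E
```

```text
pics
{'time': 0.0, 'qpos': [0.968, 0.343, 1.525, -0.0, 1.275, -0.146], 'qvel': [0.001, -0.0, -0.002, -0.0, 0.0, -0.0], 'joint_efforts': [-0.001, -43.124, -24.422, 0.072, 0.056, -0.0], 'tool_pos': [0.231, 0.471, 0.404], 'tool_rot': [-3.14, -0.0, 2.685], 'contact_force': [0.799, -0.07, -0.378], 'torque': [0.018, -0.015, -0.008], 'grip_force': 0.0, 'opening': 0.092}
scene 365.8302984210918 365.8302984210918 261.99721628154765 191.53091432830848 [[0.979, -0.108, 0.173, 0.694], [0.203, 0.55, -0.81, -0.769], [-0.008, 0.828, 0.56, 0.655], [0.0, 0.0, 0.0, 1.0]] ['img', 'depth', 'fx', 'fy', 'cx', 'cy', 'world_from_camera']
top 445.7150800421428 445.7150800421428 259.9818972508561 185.36650993761887 [[-0.012, 0.989, -0.147, 0.339], [-1.0, -0.013, -0.01, 0.038], [-0.011, 0.147, 0.989, 1.056], [0.0, 0.0, 0.0, 1.0]] ['img', 'depth', 'fx', 'fy', 'cx', 'cy', 'world_from_camera']
```

View pics/scene0.png

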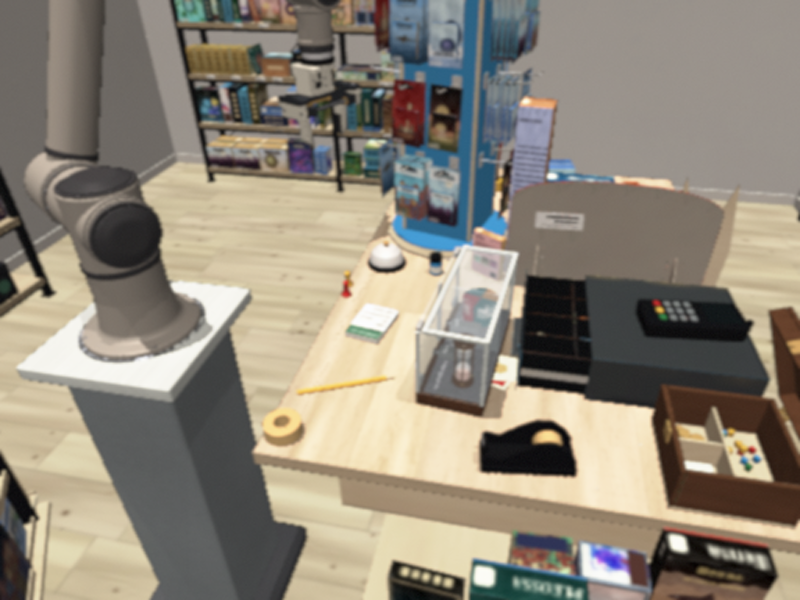

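View pics/top0.png

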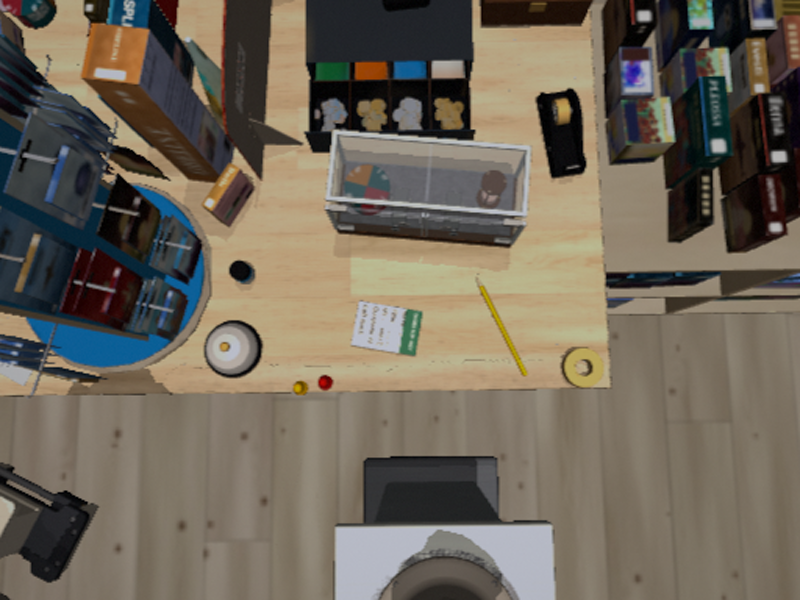

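The top view shows the timer (brown disc, ~(492,185)) in the right bay and the tin (~(367,187)) in the left. The showcase spans about (328..530, 130..245). I'll zoom in for corners.

Run:
```python
import cv2,numpy as np
c=np.load("top0.npz");cv2.imwrite("pics/topc.png",cv2.resize(c["img"][78:162,200:345,::-1],None,fx=5.5,fy=5.5,interpolation=cv2.INTER_CUBIC))
c=np.load("scene0.npz");cv2.imwrite("pics/scenec.png",cv2.resize(c["img"][150:270,255:345,::-1],None,fx=5,fy=5,interpolation=cv2.INTER_CUBIC))
```

```text
(no output)
```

View pics/topc.png

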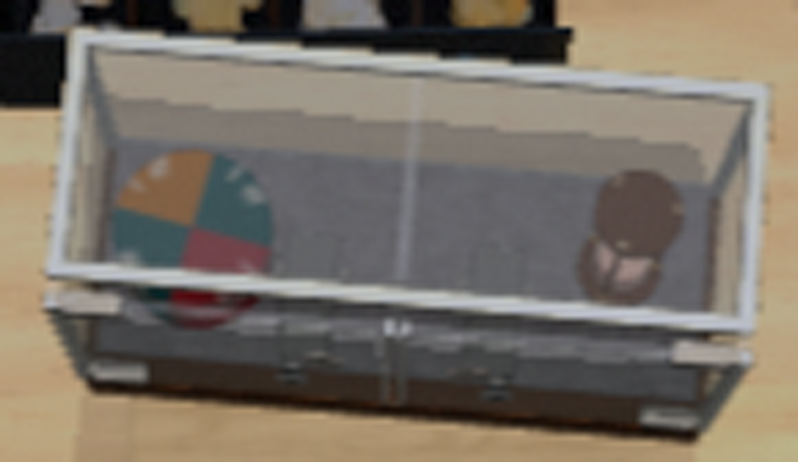

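View pics/scenec.png

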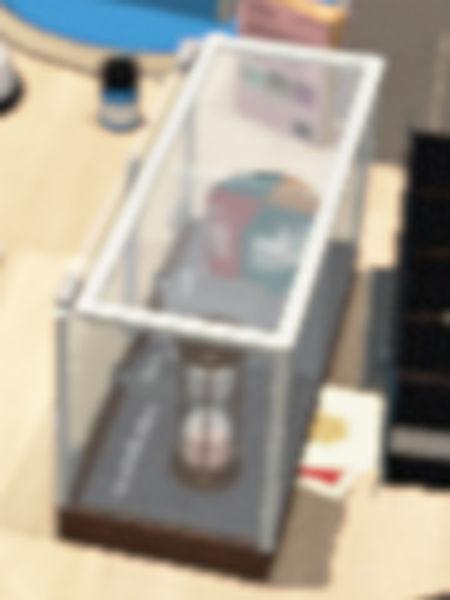

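The top crop shows the clear top's corners at (72,28), (768,87), (46,278), (752,332) and the plinth's front bottom corners at (85,390), (697,438). The scene crop confirms the timer is in the near (right) bay, with plinth bottom corners at (58,537) and (268,580).

```bash
cat > h.py <<'E'
import numpy as np
def ray(c,u,v,z):
    d=np.array([(u-c["cx"])/c["fx"],-(v-c["cy"])/c["fy"],-1]);M=c["world_from_camera"]
    d=M[:3,:3]@d;o=M[:3,3];return o+d*(z-o[2])/d[2]
E
python3 - <<'E'
from h import *
t=np.load("top0.npz");s=np.load("scene0.npz")
T=lambda x,y,z:ray(t,(x+.5)/5.5-.5+200,(y+.5)/5.5-.5+78,z)
S=lambda x,y,z:ray(s,(x+.5)/5-.5+255,(y+.5)/5-.5+150,z)
P=[T(72,28,.151),T(768,87,.151),T(46,278,.151),T(752,332,.151),T(85,390,0),T(697,438,0),S(58,537,0),S(268,580,0),S(292,350,.151),S(78,308,.151),S(382,62,.151),S(205,38,.151)]
L=[(55,135),(55,-135),(-44,135),(-44,-135),(-55,135),(-55,-135),(-55,-135),(55,-135),(55,-135),(-44,-135),(55,135),(-44,135)]
P=np.array(P)[:,:2];L=np.array(L)/1e3
for idx in (range(6),range(6,12),range(12)):
    p=P[list(idx)];l=L[list(idx)];pc,lc=p.mean(0),l.mean(0);a=(p-pc)@[1,1j];b=(l-lc)@[1,1j]
    th=np.angle((a*b.conj()).sum());R=np.array([[np.cos(th),-np.sin(th)],[np.sin(th),np.cos(th)]])
    o=pc-R@lc;print(o,np.degrees(th));print(np.round((p-(l@R.T+o))*1e3,1).tolist())
    for n,q in dict(pad=(-55,-29.5),hinge=(-52.5,-128.5),free=(-55,-1.5)).items():print(n,R@np.array(q)/1e3+o)
E
```

```text
[0.62875089 0.01611278] -5.6080483870309115
[[-0.2, -0.5], [-2.0, 0.4], [-1.3, -0.6], [-0.0, 0.4], [1.4, 0.2], [2.2, -0.0]]
pad [ 0.57113132 -0.00787128]
hinge [ 0.5639448  -0.10664174]
free [0.57386755 0.01999471]
[0.62918333 0.01482734] -5.554587407383593
[[1.1, 4.8], [-1.4, 6.4], [0.5, -2.4], [0.9, -0.1], [0.3, -4.0], [-1.4, -4.7]]
pad [ 0.57158617 -0.00921047]
hinge [ 0.56449182 -0.10798759]
free [0.5742964  0.01865806]
[0.62897766 0.01547341] -5.580496317452734
[[-0.4, 0.2], [-2.3, 1.0], [-1.5, 0.1], [-0.3, 1.1], [1.2, 0.9], [2.0, 0.6], [1.4, 4.2], [-1.2, 5.8], [0.8, -3.0], [1.1, -0.8], [0.4, -4.6], [-1.2, -5.4]]
pad [ 0.57136963 -0.00853835]
hinge [ 0.56423061 -0.10731226]
free [0.57409247 0.01932894]
```

arm_command(
  xyz=[
    [12,-28,0],
    [12,-28,0],
    [12,-28,0],
    [12,-28,0],
    [12,-28,0],
    [12,-28,0],
    [23,-31,0],
    [23,-31,0],
    [23,-31,0],
    [23,-31,0],
    [23,-31,0],
    [23,-31,0],
    [23,-31,0],
    [23,-31,0],
    [23,-31,0],
    [23,-31,0],
    [0,0,-26],
    [0,0,-26],
    [0,0,-26],
    [0,0,-26],
  ],
  spin=[-8,-8,-8,-8,-8,-8,-8,-8,-8,-8,-8,-8,-8,-8,-8,-8,-7.85,-7.85,-7.85,-7.85],
  jaw=-1,
)

```text
time: 2.1
tool_pos: [0.5333, -0.007, 0.2994]
tool_rot: [3.142, 0.001, -0.103]
contact_force: [0.7, -0.3, 0.1]
opening: 0.0003
grip_force: 0.0
```

arm_command(
  xyz=[
    [0,0,-13],
    [0,0,-13],
    [0,0,0],
  ],
  spin=[0,0,0],
)

```text
time: 2.4
tool_pos: [0.5329, -0.0068, 0.2728]
tool_rot: [-3.141, 0.004, -0.097]
contact_force: [-0.2, -0.3, 0.7]
opening: 0.0004
grip_force: 0.0
```

```bash
cat > look.py <<'E'
import sys,cv2,numpy as np
from cell import *
k=sys.argv[1];o=[]
for n,(a,b,c_,d) in dict(top=(70,190,200,345),scene=(130,270,215,345)).items():
    c=read_camera(n);np.savez(f"{n}{k}.npz",**c)
    o.append(cv2.resize(c["img"][a:b,c_:d,::-1],(400,int(400*(b-a)/(d-c_))),interpolation=cv2.INTER_CUBIC))
h=max(x.shape[0] for x in o)
cv2.imwrite(f"pics/l{k}.png",np.hstack([cv2.copyMakeBorder(x,0,h-x.shape[0],0,0,0) for x in o]))
s=observe();print(s["time"],np.round(s["tool_pos"],4),np.round(s["contact_force"],2))
E
python3 look.py 1
```

```text
2.5 [ 0.5336 -0.0068  0.2747] [-0.42  0.93 -0.29]
```

View pics/l1.png

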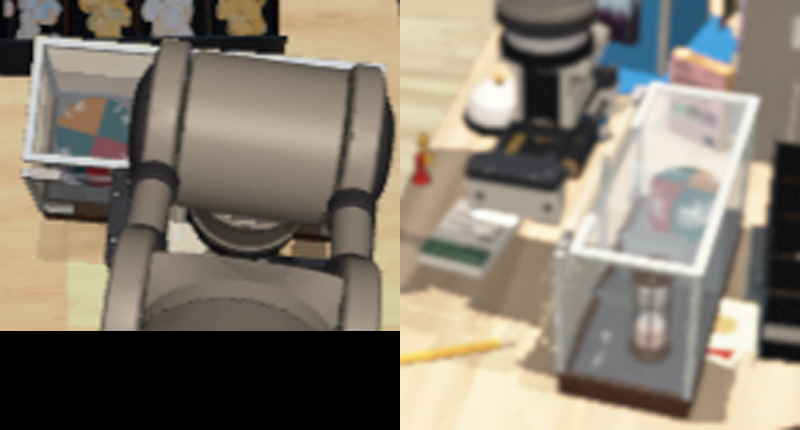

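The picture shows the gripper in front of the right door's free half, wide side along the door, clear of the showcase. The doors are shut.

arm_command(
  xyz=[
    [6,0,0],
    [6,0,0],
    [6,0,0],
    [5,0,0],
    [0,0,0],
    [0,0,0],
  ],
  spin=[0,0,0,0,0,0],
)

```text
time: 3.1
tool_pos: [0.5566, -0.0068, 0.2746]
tool_rot: [3.141, 0.0, -0.097]
contact_force: [-1.4, 0.4, -0.2]
opening: 0.0003
grip_force: 0.0
```

arm_command(
  xyz=[
    [1,-0.1,0],
    [1,-0.1,0],
    [1,-0.1,0],
    [0,0,0],
  ],
  spin=[0,0,0,0],
)

```text
time: 3.5
tool_pos: [0.5596, -0.0071, 0.2748]
tool_rot: [3.142, -0.0, -0.097]
contact_force: [0.6, -0.5, -0.1]
opening: 0.0002
grip_force: 0.0
```

arm_command(
  xyz=[
    [1,-0.1,0],
    [1,-0.1,0],
    [0,0,0],
    [0,0,0],
  ],
  spin=[0,0,0,0],
)

```text
time: 3.9
tool_pos: [0.5613, -0.0073, 0.2747]
tool_rot: [3.142, 0.001, -0.097]
contact_force: [-3.7, 0.3, 3.0]
opening: 0.0004
grip_force: 1.9
```

arm_command(
  xyz=[
    [1,-0.1,0],
    [0,0,0],
  ],
  spin=[0,0],
)

```text
time: 4.1
tool_pos: [0.5625, -0.0074, 0.2747]
tool_rot: [3.142, 0.0, -0.097]
contact_force: [-3.7, 1.0, 3.5]
opening: 0.0005
grip_force: 2.0
```

arm_command(
  xyz=[
    [1,-0.1,0],
    [0,0,0],
  ],
  spin=[0,0],
)

```text
time: 4.3
tool_pos: [0.5633, -0.0074, 0.2747]
tool_rot: [3.142, 0.001, -0.097]
contact_force: [-5.6, 1.3, 3.8]
opening: 0.0006
grip_force: 2.9
```

arm_command(
  xyz=[
    [1,-0.1,0],
    [0,0,0],
  ],
  spin=[0,0],
)

```text
time: 4.5
tool_pos: [0.5638, -0.0075, 0.2747]
tool_rot: [3.142, 0.003, -0.097]
contact_force: [-9.3, 1.3, 6.0]
opening: 0.0005
grip_force: 4.6
```

The force is climbing after about 4 mm of travel, which looks like the door bottoming. I'll back off and look.

arm_command(
  xyz=[
    [-2,0.2,0],
    [-4,0.4,0],
    [-4,0.4,0],
    [-5,0.5,0],
    [-5,0.5,0],
    [-10,1,0],
    [-15,1.5,0],
    [-15,1.5,0],
    [-15,1.5,0],
    [-15,1.5,0],
    [0,0,0],
  ],
  spin=[0,0,0,0,0,0,0,0,0,0,0],
)

```text
time: 5.6
tool_pos: [0.4729, 0.0018, 0.2748]
tool_rot: [-3.141, 0.001, -0.097]
contact_force: [0.8, 0.5, 0.3]
opening: 0.0005
grip_force: 0.0
```

```bash
python3 look.py 2
```

```text
5.7 [0.4748 0.0014 0.2751] [-0.11 -0.83 -0.67]
```

View pics/l2.png

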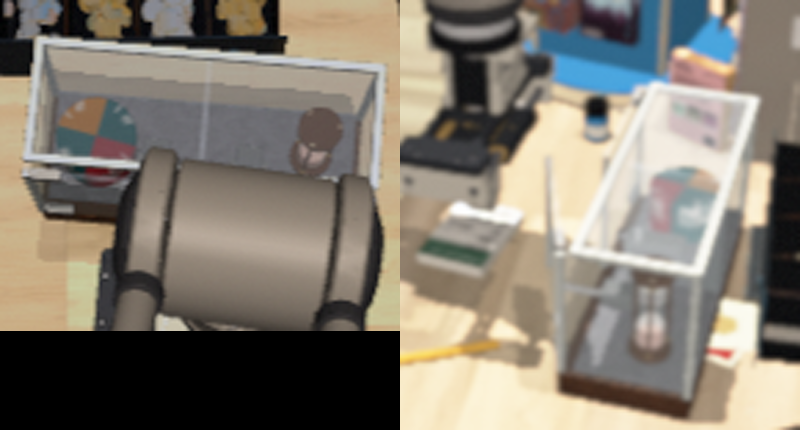

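The scene crop shows the right door ajar, with its free edge's top at about (549,157) and the hinge post at about (563,240). I'll estimate the angle.

Run:
```python
from h import *
s=np.load("scene2.npz")
H=np.array([.5641,-.107])
for x,y in((549,157),(547,160),(551,155)):
    p=ray(s,(x-400)/3.077+215,y/3.077+130,.15)[:2];d=p-H
    print(p,np.linalg.norm(d),np.degrees(np.arctan2(-d[0],d[1]))+0+5.6)
th=np.radians(-5.6);R=np.array([[np.cos(th),-np.sin(th)],[np.sin(th),np.cos(th)]])
o=np.array([.6287,.0158])
def P(x,y):return R@np.array([x,y])/1e3+o
# finger centre at: door angle a, distance r along door, depth d behind mid-plane
def F(a,r,d):
    return P(-52.5-r*np.sin(a)+d*np.cos(a),-128.5+r*np.cos(a)+d*np.sin(a))
print("free edge .38",F(.38,127,0)," waypoints:")
print("front-left of edge",P(-135,30),"in the gap",P(-72,6.6+10),P(-72,-6))
for a in(.38,.6,.9,1.2,1.5,1.6):print(a,np.round(F(a,112,12),4))
```

```text
[0.53207176 0.00870263] 0.12005376652934246 21.072893622681633
[0.53136903 0.00382152] 0.1155539940593646 22.054426097336886
[0.5330921  0.01208581] 0.12305656868866936 20.19476071823832
free edge .38 [0.52853805 0.01501074]  waypoints:
front-left of edge [0.49727179 0.05883051] in the gap [0.5586635  0.03934674] [0.55645813 0.0168546 ]
0.38 [0.5442 0.0039]
0.6 [ 0.5205 -0.003 ]
0.9 [ 0.4917 -0.0205]
1.2 [ 0.4694 -0.0457]
1.5 [ 0.4555 -0.0763]
1.6 [ 0.453  -0.0873]
```

arm_command(
  xyz=[
    [0,19,0],
    [0,19,0],
    [0,19,0],
    [18,-1,0],
    [18,-1,0],
    [18,-2,0],
    [18,-1,0],
    [14,-1,0],
    [0,0,0],
    [-1,-9,0],
    [-1,-9,0],
    [-1,-9,0],
    [-1,-9,0],
    [0,0,0],
  ],
  spin=[0,0,0,0,0,0,0,0,0,0,0,0,0,0],
)

```text
time: 7.1
tool_pos: [0.5563, 0.0149, 0.2749]
tool_rot: [3.141, -0.0, -0.099]
contact_force: [0.7, 0.5, -0.1]
opening: 0.0008
grip_force: 0.0
```

```bash
python3 look.py 3
```

```text
7.2 [0.5564 0.016  0.2749] [ 0.04 -0.33 -0.24]
```

View pics/l3.png

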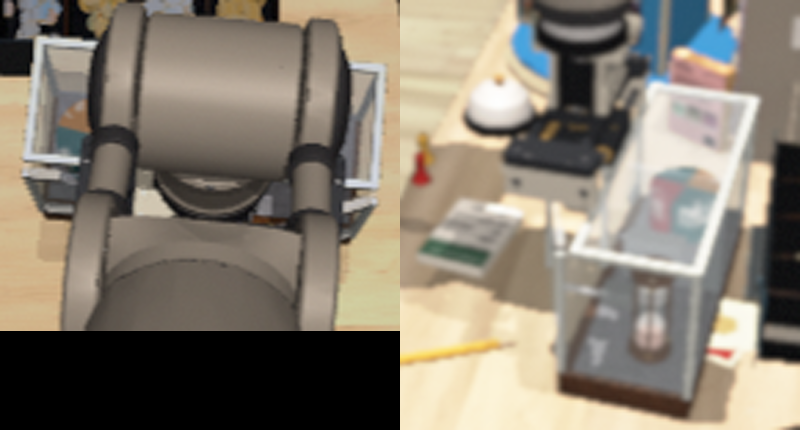

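No contact and the finger stands behind the free edge. Next, sweep along the door's arc, turning with it.

arm_command(
  xyz=[
    [-3,-3,0],
    [-3,-3,0],
    [-3,-3,0],
    [-3,-3,0],
    [-8,-2.3,0],
    [-8,-2.3,0],
    [-8,-2.3,0],
    [-7.2,-4.4,0],
    [-7.2,-4.4,0],
    [-7.2,-4.4,0],
    [-7.2,-4.4,0],
    [0,0,0],
  ],
  spin=[5.4,5.4,5.4,5.4,4.3,4.3,4.3,4.3,4.3,4.3,4.3,0],
)

```text
time: 8.4
tool_pos: [0.4912, -0.0201, 0.2749]
tool_rot: [-3.141, 0.0, 0.806]
contact_force: [0.5, -0.1, 0.2]
opening: 0.0003
grip_force: 0.0
```

arm_command(
  xyz=[
    [-5.6,-6.3,0],
    [-5.6,-6.3,0],
    [-5.6,-6.3,0],
    [-5.6,-6.3,0],
    [-3.5,-7.7,0],
    [-3.5,-7.7,0],
    [-3.5,-7.7,0],
    [-3.5,-7.7,0],
    [-2,-7,0],
    [0,0,0],
  ],
  spin=[4.3,4.3,4.3,4.3,4.3,4.3,4.3,4.3,4.3,0],
)

```text
time: 9.4
tool_pos: [0.4536, -0.0834, 0.2748]
tool_rot: [3.141, 0.0, 1.479]
contact_force: [-0.4, 0.1, -0.1]
opening: 0.0006
grip_force: 0.0
```

```bash
python3 look.py 4
```

```text
9.5 [ 0.4536 -0.0829  0.2748] [-0.42  0.39  0.13]
```

View pics/l4.png

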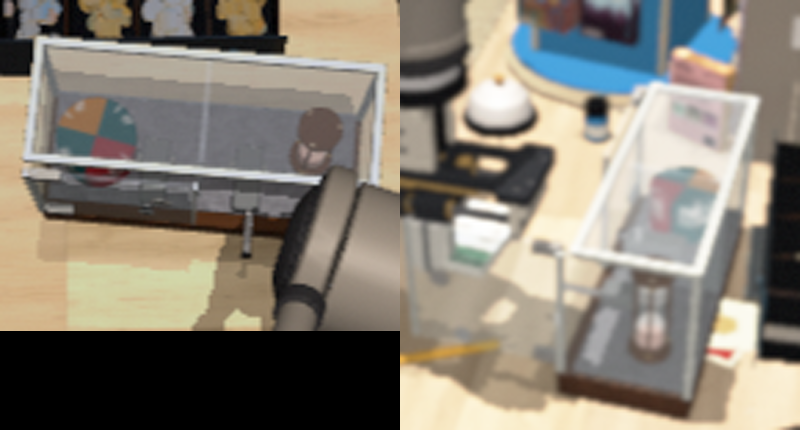

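The door is swung out to about a right angle and the left door is shut. I'll retreat from the inner face and verify.

arm_command(
  xyz=[
    [0,8,0],
    [0,15,0],
    [0,20,0],
    [0,20,0],
    [0,20,20],
    [0,20,40],
    [0,30,40],
    [0,40,20],
    [0,40,0],
    [0,40,0],
    [0,40,0],
    [0,0,0],
  ],
  spin=[0,0,0,0,0,0,0,0,0,0,0,0],
)

```text
time: 10.7
tool_pos: [0.4523, 0.2143, 0.3947]
tool_rot: [-3.142, -0.002, 1.484]
contact_force: [0.9, -0.8, -0.3]
opening: 0.0003
grip_force: 0.0
```

```bash
python3 look.py 5
```

```text
10.8 [0.4527 0.2111 0.3944] [ 0.17 -0.02 -0.76]
```

View pics/l5.png

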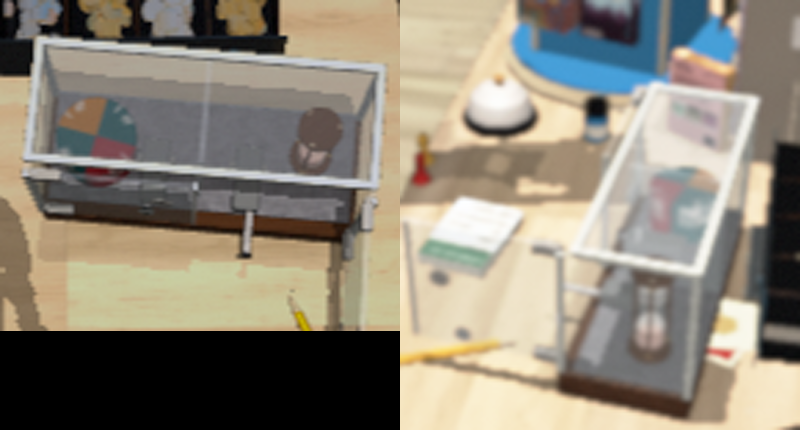

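The right door stands wide open: its free edge runs from (407,218) to (416,333) in the scene crop, and in the top crop it runs forward from about (360,205). The left door is shut, and the timer and tin are unmoved.

Run:
```python
from h import *
s=np.load("scene5.npz");H=np.array([.5641,-.107])
for x,y,z in((407,219,.15),(416,333,.032)):
    p=ray(s,(x-400)/3.077+215,y/3.077+130,z)[:2];d=p-H
    print(p,np.linalg.norm(d),np.degrees(np.arctan2(-d[0],d[1]))+5.6)
```

```text
[ 0.44233417 -0.09966626] 0.12198647442637443 92.15334067386786
[ 0.44025042 -0.09807987] 0.12417039429552376 91.48044991887568
```

```bash
python3 -c "
from cell import *
print(hand_in())"
```

```text
the job is handed in; nothing more can be done
None
```

The right bay's door, the one with the sand timer, was released at its push pad and is now open to about 92°; the left door is still shut, the timer and tin look unmoved, and the job was handed in at about 11 s with the arm clear of everything.

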